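# Press the blue label holder home behind the shelf lip

### The arm

A 6-joint arm with a two-finger parallel gripper is mounted at the origin on the work surface. World frame = base frame: x ahead of the robot, y to its left, z up, the work surface at z = 0. Lengths are in mm, angles in rad, forces in N, time in s.
With the tool pointing down it reaches from about 275 to 825 mm from the base axis. Payload 5.2 kg.
Tool frame: the origin (TCP) lies at the very end of the fingers, on their centre line; the grasp point (between the pads) lies 19 mm behind it; z points along the fingers, y is the direction in which the jaws open and shut (so a half turn about z gives the same grasp; the last joint's range is limited). The gripper opens to 93 mm and grips with 3 to 60 N. Pads are 15 mm wide; open, the fingers measure 128 mm over their backs; the gripper's body (75 mm by 188 mm) begins 65 mm behind the grasp point.
Start: joints at [-1.348, 0.259, 1.535, -0, 1.348, -0.203], TCP at [227.198, -500.885, 218.653] pointing down, gripper open.
Joint ranges: [-3.14, 3.14], [-0.91, 2.08], [0.19, 2.58], [-1.22, 4.36], [0.22, 2.71], [-3.12, 3.12]. Speed limits (rad/s): [2.57, 2.57, 3.14, 3.14, 3.14, 3.14].

### API

Orientations are given as [roll, pitch, yaw] about the fixed x, y, z axes, in that order (R = Rz(yaw) Ry(pitch) Rx(roll)).
In Python, from bench import robot gives the robot as it stands. The module is installed in compiled form; this text tells all that it offers. Calls block until the motion is done:
- robot.move_ptp(position, orientation): joint-space move of the TCP to a pose.
- robot.move_linear(position, ori=None, speed=150, f_stop=None): straight line of the TCP; ori=None keeps the orientation; speed is the mean speed in mm/s. With f_stop (N) it stops when the force on the tool has changed by that much, and returns True; else False.
- robot.move_j(angles): joint-space move.
- robot.move_gripper(opening): opening from 0.0 (shut) to 1.0 (fully open); the grip force is fixed at half the most; returns when the fingers have stopped.
- robot.sleep(seconds).
- robot.inverse_kinematics(position, orientation): joint angles nearest the present ones, or None.
- robot.get_image(name): name is "scene" or "top"; returns a dict with "img" (400x640x3 uint8, blue, green, red), "fovy" (degrees; the focal length in pixels is half the picture's height over the tangent of half this angle, whatever the lens; pixels are square), "cx", "cy" (the principal point, pixels), "eye" and "orientation" of the camera in the world. Camera axes: x right, y down, z forward; pixel columns grow to the right and rows downward; lengths in mm; the calibration is good to about 2 mm. A picture is of the moment at which its call begins. There is no depth.
A pose or a line that the arm cannot do raises robot.MotionError and nothing moves.
- robot.hand_in(): hands the job in, once; it reports no verdict.
Readings, each from a call of its own:
- robot.current_t(): time.
- robot.current_qpos(): joint angles.
- robot.current_joint_vel(): joint speeds.
- robot.current_joint_efforts(): joint torques, N m.
- robot.current_tcp_pos(): TCP position.
- robot.current_eef_rot(): TCP orientation.
- robot.current_contact_force(): force on the tool from outside, world axes, zero at the start.
- robot.current_ft_torque(): the same for the moment, N m.
- robot.current_gripper_width(): opening from 0.0 (shut) to 1.0 (fully open).
Only numpy, scipy, OpenCV 4.12 (cv2) and the standard library are available. Lean on these libraries where they do the work, as an engineer would, in place of code of your own. Each camera call takes 0.05 s, during which the arm holds its last target. There are 200 camera calls.

### The job

Lift the blue label holder out of the stand and, with its card facing out and in front of the blue tip box, touch its back flat against the front face of the bench shelf above the lip. Then slide it down behind the lip, against the spring, until it is fully home on the channel floor, without forcing it. Finish while still holding it pressed home with the gripper (the spring would lift it again), and leave the other holders, the boxes and the rest of the bench as they are.

Things in the scene. Friction and masses are not known exactly. Their poses are not given: they have to be found in the camera images.
- holder_blue: the label holder to fit, about 80 g: white plate 6 thick (x) x 80 wide (y) x 90 tall, blue card on its front, topped by a blue grip tab 28 wide (y) x 10 thick (x = -7 to 3) x 42 tall (132 in all). Origin: centre of the plate's underside; x points out of its back (the card faces -x), z up. At the start it stands upright in one of the stand's three slots.
- holder_blue_left (a point): point on the blue holder, at the +y end of the plate's upper edge (40 from its middle, 90 up)
- holder_red: leave alone; white plate 6 thick (x) x 80 wide (y) x 90 tall, red card on its front, topped by a red grip tab 28 wide (y) x 10 thick (x = -7 to 3) x 42 tall (132 in all). Origin: centre of the plate's underside; x points out of its back (the card faces -x), z up.
- holder_yellow: leave alone; white plate 6 thick (x) x 80 wide (y) x 90 tall, yellow card on its front, topped by a yellow grip tab 28 wide (y) x 10 thick (x = -7 to 3) x 42 tall (132 in all). Origin: centre of the plate's underside; x points out of its back (the card faces -x), z up.
- stand: fixed grey block 105 (x) x 100 (y) x 35 tall, with three slots 8 wide that run along y at x = -35, 0 and +35 mm; slot floor 8 mm above the table; holders stand in the slots and lift straight out. Origin: centre of its underside.
- shelf: fixed bench shelf, 380 wide (y), top 120 above the table. Origin: on the table under the middle of its front face; x points into the shelf, so the upright front face is the plane x = 0, up to z = 120. In front of the face runs a channel, open upward, parted by grey dividers (20 wide, up to z = 66) into three bays 100 wide, centred at y = -120, 0, 120. The tip boxes' fronts stand 58 behind the face.
- lip (a point): middle of the lip's inner top edge (shelf frame x = -9, z = 61). The aluminium lip's inner side stands 9 mm in front of the face (the plate is 6 thick) from the channel floor, z = 35, up to z = 61; above that it flares outward to x = -18, z = 72.
- spring (a point): top of the middle bay's orange spring plunger, at rest (shelf frame y = 0, z = 45); each bay has one like it. It stands 10 mm above the channel floor, yields downward, pushing back with about 3.6 N when first touched and 6.6 N when the plate meets the rigid floor: there the holder is home, its origin at z = 35, x between -6 and -3. Released, the holder is lifted again.
- box_blue: blue tip box, 84 x 112 x 60 mm, standing loose on the shelf behind one of the three bays; origin: centre of its underside, x and y as the shelf's; its bay is the one where the holder goes
- box_red: red tip box, 84 x 112 x 60 mm, standing loose on the shelf behind one of the three bays; origin: centre of its underside, x and y as the shelf's; leave alone
- box_yellow: yellow tip box, 84 x 112 x 60 mm, standing loose on the shelf behind one of the three bays; origin: centre of its underside, x and y as the shelf's; leave alone
- bottle: amber bottle, 60 across, 130 tall, leave alone; origin: centre of its underside
- timer: white bench timer 60 x 65 x 18, leave alone; origin: centre of its underside
- dishes: block of three stacked white dishes, 94 across, 45 tall, leave alone; origin: centre of its underside
There are look-alikes about, which are no part of the job. Leave any purple look-alike of the holder_blue alone.

How it is judged:
By the outcome, as a careful person would: the job done as asked, in the order asked, and still so for the second after the job is handed in, while the arm keeps its last pose, push and grip.
It also fails if it takes over 43 s, if anything falls off the work surface, if the arm or the gripper's body presses on something with over 40 N, if the wrist force passes 120 N, or if a joint passes its speed limit or range.

## Working session

There is one attempt and no reset: what is moved stays moved. The work goes in short steps, each a Python script; the robot and the scene stay as the last script left them, time stands still between calls to the robot, and variables do not carry over. Pictures are saved under pics/ and viewed, about 8 in all and at most 12, crops included, and the job is handed in when it is done.

```bash
mkdir -p pics; python3 - <<'E'
from bench import robot
import cv2
for n in("scene","top"):
    d=robot.get_image(n); cv2.imwrite(f"pics/{n}0.png",d["img"])
    print(n,{k:v for k,v in d.items() if k!="img"})
print(robot.current_t(),robot.current_eef_rot())
E
```

```text
scene {'fovy': 45.90323121821403, 'cx': 325.6392241142993, 'cy': 193.62739930765244, 'eye': array([1198.36254022, -464.6713481 , 1065.70950233]), 'orientation': array([-2.43672929e+00,  1.37244283e-06,  9.19738584e-01])}
top {'fovy': 45.222850430843195, 'cx': 314.18262033744776, 'cy': 197.7350273655339, 'eye': array([ 404.11051405,   25.4847929 , 1594.01754586]), 'orientation': array([-3.0507033 , -0.00644751, -1.56987415])}
0.1 [-3.13997700e+00 -3.18412284e-04  4.25808298e-01]
```

View pics/scene0.png

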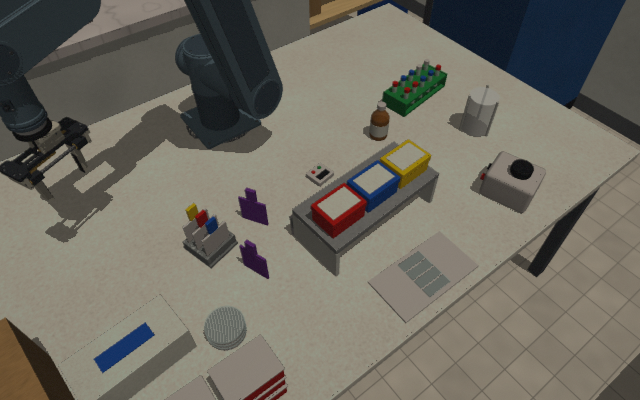

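View pics/top0.png

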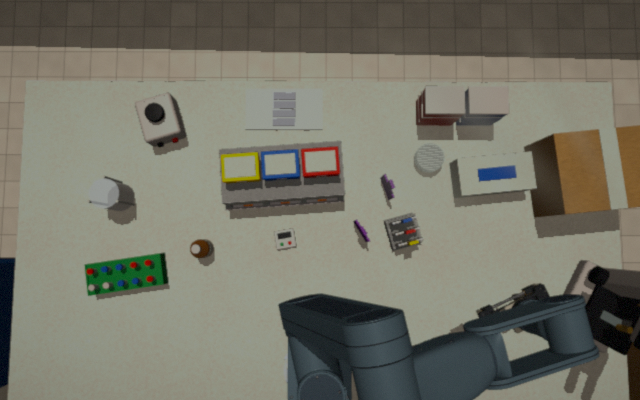

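The top view shows the shelf at about (282,175), with its channel on the robot's side. The blue box is in the middle bay, and the stand is at (403,232) with the blue holder farthest from the robot. I'll enlarge both views.

```bash
python3 - <<'E'
import cv2,numpy as np
t=cv2.imread("pics/top0.png");s=cv2.imread("pics/scene0.png")
def c(im,x,y,w,h,k): return cv2.resize(im[y:y+h,x:x+w],None,fx=k,fy=k,interpolation=cv2.INTER_CUBIC)
a=c(t,215,135,133,80,6); cv2.imwrite("pics/c1.png",a)
b=c(t,380,206,46,50,8);  d=c(s,175,195,70,75,8)
o=np.zeros((600,368+560-130,3),np.uint8); o[:400,:368]=b; o[:,368:]=d[:, :430]; cv2.imwrite("pics/c2.png",o)
E
```

```text
(no output)
```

View pics/c1.png

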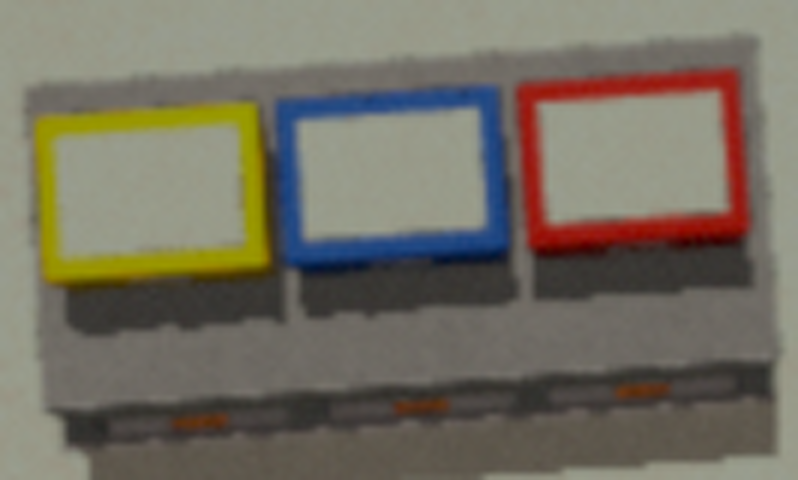

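View pics/c2.png

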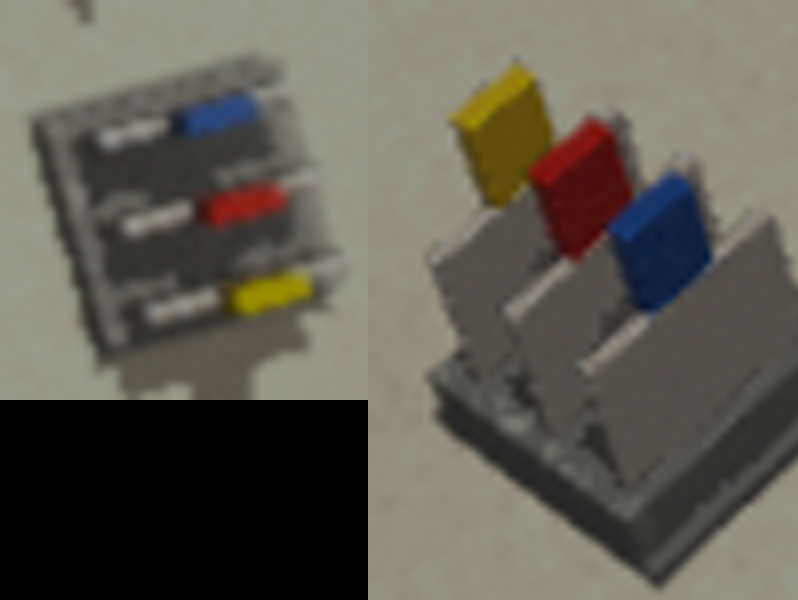

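Crop 1 shows the springs at crop pixels (200,422), (421,406) and (642,390), and the front top edge from (47,410) to (778,358). Crop 2 shows the blue tab and the plate's upper edge in both views. The plain backs face the scene camera, so the cards face the robot. Next I fit the poses.

```bash
cat > h.py <<'E'
import numpy as np,cv2
from scipy.optimize import least_squares
from scipy.spatial.transform import Rotation as R
CAM={"scene":(45.90323121821403,325.6392241142993,193.62739930765244,[1198.36254022,-464.6713481,1065.70950233],[-2.43672929,1.37e-6,.919738584]),
"top":(45.222850430843195,314.18262033744776,197.7350273655339,[404.11051405,25.4847929,1594.01754586],[-3.0507033,-.00644751,-1.56987415])}
def proj(n,P):
    fv,cx,cy,e,o=CAM[n]; f=200/np.tan(np.radians(fv)/2)
    p=(np.atleast_2d(P)-e)@R.from_euler("xyz",o).as_matrix()
    return p[:,:2]/p[:,2:]*f+[cx,cy]
def ray(n,px,z):
    fv,cx,cy,e,o=CAM[n]; f=200/np.tan(np.radians(fv)/2)
    d=R.from_euler("xyz",o).as_matrix()@[(px[0]-cx)/f,(px[1]-cy)/f,1]
    return np.array(e)+d*(z-e[2])/d[2]
def fit(obs,x0,z0=0,tilt=False):
    """obs: (cam,local pt,pixel); pose x,y,yaw(,pitch)"""
    def w(q,P): return R.from_euler("xyz",[0,q[3] if tilt else 0,q[2]]).apply(P)+[q[0],q[1],z0]
    def r(q): return np.concatenate([(proj(c,w(q,np.array(P,float)))[0]-px) for c,P,px in obs])
    s=least_squares(r,x0,loss="soft_l1"); return s.x,r(s.x).reshape(-1,2)
E
python3 - <<'E'
from h import *
np.set_printoptions(precision=3,suppress=True)
A=lambda x,y:(x/6+215,y/6+135); B=lambda x,y:(x/8+380-.4,y/8+206-.4); S=lambda x,y:((x-368)/8+175-.4,y/8+195-.4)
sh=[("top",(0,190,120),A(47,410)),("top",(0,-190,120),A(778,358)),("top",(-4,120,45),A(200,422)),("top",(-4,0,45),A(421,406)),("top",(-4,-120,45),A(642,390)),
("scene",(0,-190,120),(337,252))]
for o in(sh[:5],sh[:2]+sh[3:4]): 
    q,r=fit(o,[500,100,0]); print("shelf",q); print(r.T)
ho=[("top",(0,40,90),B(97,137)),("top",(0,-40,90),B(287,90)),("top",(-2,14,132),B(178,122)),("top",(-2,-14,132),B(255,101)),
("scene",(-3,-40,90),S(581,366)),("scene",(3,40,90),S(770,214)),("scene",(-7,-14,132),S(608,228)),("scene",(3,14,132),S(690,182)),("scene",(3,-14,132),S(622,243)),("scene",(-7,14,132),S(676,173))]
for o,t in((ho,0),(ho[:4],0),(ho[4:],0),(ho,1)):
    q,r=fit(o,[400,-200,0.1]+[0]*t,8,t); print("holder",q,[ray("top",B(140,128),98)] if t else ""); print(r.T)
E
```

```text
shelf [533.689 109.641   0.073]
[[-0.693  0.619 -0.188  0.041  0.197]
 [ 0.301  0.181 -0.191 -0.173 -0.149]]
shelf [534.048 109.633   0.073]
[[-0.689  0.623  0.044]
 [ 0.161  0.088 -0.283]]
holder [ 470.856 -264.865   19.111] 
[[ 0.145  1.036  0.77   0.016 -0.106  1.202 -0.11   0.876  0.971 -0.199]
 [ 0.677 -0.05   0.46   0.707  0.332  0.104 -0.031  0.504  0.109 -0.337]]
holder [ 472.24  -263.42    25.378] 
[[-0.378  0.62   0.257 -0.458]
 [ 0.034 -0.297 -0.066  0.324]]
holder [ 469.84  -265.523   19.133] 
[[-0.315  0.557 -0.508  0.372  0.636 -0.763]
 [ 0.386 -0.202 -0.066  0.297  0.017 -0.487]]
holder [ 470.916 -264.848   19.111   43.982] [array([ 466.147, -242.625,   98.   ])]
[[ 0.143  1.035  0.77   0.017 -0.103  1.206 -0.112  0.873  0.968 -0.2  ]
 [ 0.671 -0.053  0.462  0.711  0.335  0.107 -0.032  0.502  0.106 -0.337]]
```

```bash
python3 - <<'E'
from bench import robot
from h import *
np.set_printoptions(precision=3,suppress=True)
yaw=.255; c,s=np.cos(yaw),np.sin(yaw)
x,y=471-2*c,-264.5-2*s
robot.move_gripper(.62)
robot.move_ptp([x,y,200],[np.pi,0,yaw])
print(robot.current_qpos(),robot.current_t())
print(robot.move_linear([x,y,104],speed=70,f_stop=5),robot.current_tcp_pos())
E1=robot.current_contact_force()
robot.move_gripper(0)
print(robot.current_gripper_width()*93,robot.current_contact_force()-E1,robot.current_t())
ims=robot.get_image("top")["img"]; im2=robot.get_image("scene")["img"]
o=np.hstack([cv2.resize(ims[190:270,360:440],None,fx=5,fy=5),cv2.resize(im2[180:280,165:265],(400,400))]); cv2.imwrite("pics/g.png",o)
E
```

```text
[-0.723  0.252  1.591 -0.001  1.299  0.594] 2.1333
False [ 469.361 -265.226  104.5  ]
27.872199437784936 [ 0.828  0.238 -0.034] 4.2417
```

View pics/g.png

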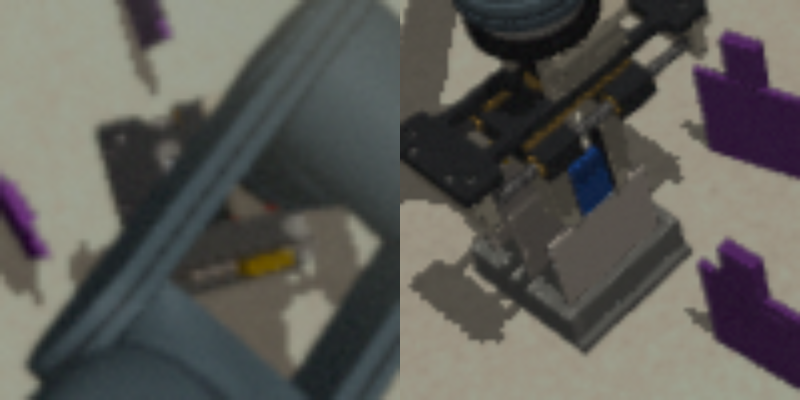

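The tab is gripped at 27.9 mm wide, which matches its 28 mm. Next: lift, carry over the clutter and stop short of the shelf face.

```bash
python3 - <<'E'
from bench import robot
from h import *
np.set_printoptions(precision=3,suppress=True)
p=robot.current_tcp_pos(); 
robot.move_linear([p[0],p[1],262],speed=120)
print(robot.current_contact_force(),robot.current_gripper_width()*93)
yaw=.073; Q=lambda a,z,b=0:[533.8+a*np.cos(yaw)-b*np.sin(yaw),109.6+a*np.sin(yaw)+b*np.cos(yaw),z]
robot.move_ptp(Q(-40,262),[np.pi,0,yaw]); 
robot.move_linear(Q(-40,180),speed=100)
robot.sleep(.3)
print(robot.current_tcp_pos(),robot.current_eef_rot(),robot.current_contact_force(),robot.current_qpos(),robot.current_t())
ims=robot.get_image("top")["img"]; im2=robot.get_image("scene")["img"]
cv2.imwrite("pics/t1.png",ims);cv2.imwrite("pics/s1.png",im2)
o=np.hstack([cv2.resize(ims[140:240,215:345],None,fx=3,fy=3),cv2.resize(im2[110:240,280:440],(400,325))[:300]]); cv2.imwrite("pics/a.png",o)
E
```

```text
[-0.358 -0.304 -1.506] 28.02680605316209
[494.102 106.713 180.42 ] [ 3.141 -0.001  0.073] [ 0.185 -0.29  -0.633] [-0.008  0.209  1.698 -0.     1.234  1.489] 8.4667
```

View pics/a.png

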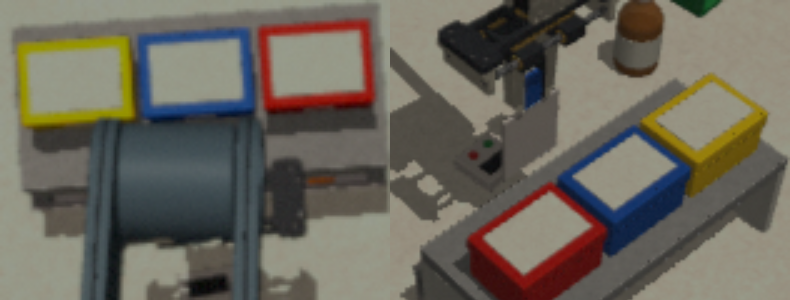

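The holder is upright in front of the middle bay, and the card faces the robot. I'll check its pose in the grip in an enlarged scene crop.

```bash
python3 - <<'E'
import cv2
s=cv2.imread("pics/s1.png"); cv2.imwrite("pics/a2.png",cv2.resize(s[125:190,310:360],None,fx=9,fy=9,interpolation=cv2.INTER_CUBIC))
E
```

```text
(no output)
```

View pics/a2.png

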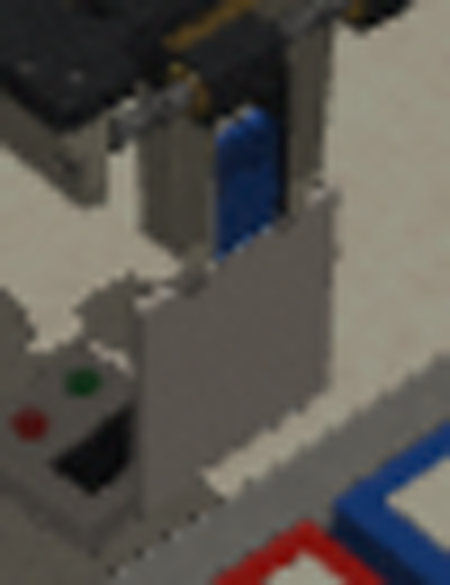

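Back face corners in the crop: (145,310) and (333,205) at the top, (143,518) and (328,390) at the bottom. I'll fit pose and pitch from these.

```bash
python3 - <<'E'
from h import *
np.set_printoptions(precision=3,suppress=True)
S=lambda x,y:(x/9+310-.45,y/9+125-.45)
o=[("scene",(3,-40,90),S(145,310)),("scene",(3,40,90),S(333,205)),("scene",(3,-40,0),S(143,518)),("scene",(3,40,0),S(328,390))]
for t in(0,1):
    q,r=fit(o,[496,107,.07]+[0]*t,84,t);print(q);print(r.T)
E
```

```text
[493.859 105.557   0.088]
[[-0.361  0.53  -0.121 -0.003]
 [ 0.522 -2.007  0.117  0.277]]
[493.624 105.497   0.087   0.007]
[[-0.288  0.632 -0.203 -0.059]
 [ 0.603 -1.909  0.072  0.255]]
```

```bash
python3 - <<'E'
from bench import robot
from h import *
np.set_printoptions(precision=3,suppress=True)
yaw=.073; Q=lambda a,z,b=0:[533.8+a*np.cos(yaw)-b*np.sin(yaw),109.6+a*np.sin(yaw)+b*np.cos(yaw),z]
def st(m):
    p=robot.current_tcp_pos(); d=p-np.array(Q(0,0)); print(m,"a=%.2f b=%.2f z=%.2f"%(d[0]*np.cos(yaw)+d[1]*np.sin(yaw),-d[0]*np.sin(yaw)+d[1]*np.cos(yaw),p[2]),robot.current_eef_rot(),robot.current_contact_force(),robot.current_ft_torque(),robot.current_t())
robot.move_linear(Q(-14,177),speed=50); robot.sleep(.2); st("pre")
print(robot.move_linear(Q(4,177),speed=12,f_stop=3)); st("touch")
robot.sleep(.3); st("settled")
E
```

```text
pre a=-14.22 b=-0.01 z=177.03 [3.142 0.    0.073] [-0.267 -0.968 -1.383] [ 0.022 -0.019 -0.047] 9.4417
True
touch a=-5.19 b=0.05 z=176.15 [-3.141  0.003  0.073] [ 0.248  0.843 -0.869] [-0.032 -0.02  -0.026] 10.325
settled a=-5.59 b=0.13 z=175.76 [-3.141  0.004  0.073] [-0.333  0.024 -1.047] [ 0.04   0.071 -0.008] 10.625
```

```bash
cat > m.py <<'E'
from bench import robot
from h import *
np.set_printoptions(precision=3,suppress=True)
yaw=.073; Q=lambda a,z,b=0:[533.8+a*np.cos(yaw)-b*np.sin(yaw),109.6+a*np.sin(yaw)+b*np.cos(yaw),z]
def rel():
    p=robot.current_tcp_pos(); d=p-np.array(Q(0,0)); return d[0]*np.cos(yaw)+d[1]*np.sin(yaw),-d[0]*np.sin(yaw)+d[1]*np.cos(yaw),p[2]
def st(m):
    print(m,"a=%.2f b=%.2f z=%.2f"%rel(),robot.current_eef_rot()[1:],np.mean([robot.current_contact_force() for _ in range(8)],0),robot.current_ft_torque(),round(robot.current_t(),2))
E
python3 - <<'E'
from m import *
st("now")
o=[np.pi,0,yaw]
for a in(-4.5,-3.5,-2.5,-1.5,-.5):
    s=robot.move_linear(Q(a,177),o,speed=8,f_stop=5); robot.sleep(.15); st((a,s))
    if s or robot.current_contact_force()[0]<-4: break
E
```

```text
now a=-5.59 b=0.13 z=175.76 [0.004 0.073] [-0.333  0.024 -1.047] [ 0.04   0.071 -0.008] 10.62
(-4.5, False) a=-4.85 b=0.02 z=176.85 [0.001 0.073] [-1.566 -0.56  -1.677] [ 0.026  0.45  -0.037] 11.11
(-3.5, False) a=-4.36 b=0.06 z=176.83 [0.002 0.073] [-5.378 -0.562  0.183] [-0.091  1.272 -0.181] 11.53
```

Contact is clear at a≈-4.9. The Mz reading puts the resultant near the -y end, so the plate yaws a little too far, as the image fit also suggested. I'll try smaller yaw angles and look for balanced moments.

```bash
python3 - <<'E'
from m import *
for w in(.063,.053,.043):
    o=[np.pi,0,w]
    robot.move_linear(Q(-6.5,177),o,speed=20); robot.sleep(.2); st("free"); T0=robot.current_ft_torque(); F0=robot.current_contact_force()
    s=robot.move_linear(Q(-3.5,177),o,speed=12,f_stop=8); robot.sleep(.25); st((w,s))
    dT=robot.current_ft_torque()-T0; dF=robot.current_contact_force()-F0
    print("y arm mm",-1e3*dT[2]/dF[0],"z arm",1e3*dT[1]/dF[0])
    if abs(dT[2]/dF[0])<.012: break
E
```

```text
free a=-6.02 b=-0.08 z=177.17 [-0.001  0.063] [ 0.416  0.54  -1.078] [ 0.021 -0.022  0.027] 12.03
(0.063, False) a=-4.20 b=0.04 z=176.74 [0.002 0.063] [-4.702 -0.217  0.858] [-0.127  1.259 -0.017] 12.68
y arm mm -8.642861449810022 z arm -250.31474487240104
```

The resultant is now within about 9 mm of the middle, so the back is flat on the face. Next I slide down, keeping light contact.

```bash
python3 - <<'E'
from m import *
o=[np.pi,0,.063]
robot.move_linear(Q(-4.2,177),o,speed=10); robot.sleep(.2); st("light")
s=robot.move_linear(Q(-4.2,145),o,speed=25,f_stop=8); robot.sleep(.2); st(("down",s))
E
```

```text
light a=-4.35 b=0.02 z=176.76 [0.    0.063] [-3.792 -0.339 -2.783] [-0.091  0.878 -0.083] 13.13
('down', False) a=-4.45 b=0.04 z=145.22 [0.    0.063] [-5.567  0.25   1.5  ] [-0.047  1.13  -0.031] 14.77
```

```bash
python3 - <<'E'
from m import *
o=[np.pi,0,.063]
robot.move_linear(Q(-4.6,143.5),o,speed=10); robot.sleep(.2); st("pre")
for z in np.arange(141,126,-1.):
    s=robot.move_linear(Q(-4.6,z),o,speed=8,f_stop=9); robot.sleep(.15); st((z,s))
    if s or np.mean([robot.current_contact_force()[2] for _ in range(5)])>9.5: break
E
```

```text
pre a=-4.53 b=0.03 z=143.74 [-0.     0.063] [-4.509 -0.998  1.991] [-0.089  1.017  0.029] 15.28
(np.float64(141.0), False) a=-4.55 b=-0.01 z=141.03 [-0.     0.063] [-5.091  0.242  1.576] [-0.031  0.895  0.01 ] 15.88
(np.float64(140.0), False) a=-4.52 b=-0.02 z=140.42 [-0.     0.063] [-5.025  0.06   3.465] [-0.042  1.171 -0.019] 16.31
(np.float64(139.0), False) a=-4.52 b=-0.02 z=139.58 [-0.     0.063] [-5.436 -0.524  5.776] [-0.085  1.208 -0.044] 16.73
(np.float64(138.0), False) a=-4.53 b=-0.02 z=138.67 [-0.001  0.063] [-5.786 -0.571  6.274] [-0.042  1.269 -0.039] 17.16
(np.float64(137.0), False) a=-4.51 b=-0.01 z=137.74 [-0.001  0.063] [-6.168  0.777  6.061] [-0.067  1.264 -0.038] 17.58
(np.float64(136.0), False) a=-4.52 b=-0.01 z=136.79 [-0.001  0.063] [-5.581 -0.147  6.248] [-0.074  1.302  0.012] 18.01
(np.float64(135.0), False) a=-4.52 b=-0.02 z=135.83 [-0.001  0.063] [-6.432  0.103  7.041] [-0.055  1.382  0.035] 18.43
(np.float64(134.0), False) a=-4.52 b=-0.00 z=134.88 [-0.001  0.063] [-6.239 -0.002  6.888] [-0.084  1.386 -0.036] 18.86
(np.float64(133.0), False) a=-4.53 b=-0.03 z=133.93 [-0.001  0.063] [-6.917 -0.843  6.829] [-0.077  1.365 -0.062] 19.28
(np.float64(132.0), False) a=-4.53 b=-0.01 z=132.97 [-0.001  0.063] [-5.999 -1.159  7.243] [-0.092  1.336  0.052] 19.71
(np.float64(131.0), False) a=-4.54 b=-0.02 z=132.01 [-0.001  0.063] [-7.195  0.429  8.302] [-0.066  1.453 -0.027] 20.13
(np.float64(130.0), False) a=-4.55 b=-0.03 z=131.06 [-0.001  0.063] [-6.479 -0.423  8.041] [-0.103  1.456 -0.07 ] 20.56
(np.float64(129.0), True) a=-4.70 b=-0.00 z=131.18 [-0.001  0.063] [-0.788  0.292  6.   ] [-0.004  0.299  0.009] 20.92
```

The spring was first touched at z≈140.8 and the floor at about 131.1, which is the expected 10 mm of travel. The stop relaxed the push, so I'll press gently to a definite rigid contact.

```bash
python3 - <<'E'
from m import *
o=[np.pi,0,.063]
st("now")
for z in np.arange(130.5,126.9,-.5):
    robot.move_linear(Q(-4.6,z),o,speed=6); robot.sleep(.25); st(z)
    if np.mean([robot.current_contact_force()[2] for _ in range(5)])>12: break
robot.sleep(.5); st("hold")
print(robot.current_gripper_width()*93)
t=robot.get_image("top")["img"]; s=robot.get_image("scene")["img"]
o=np.hstack([cv2.resize(t[140:240,215:345],None,fx=3,fy=3),cv2.resize(s[130:230,310:430],None,fx=3.4,fy=3,interpolation=cv2.INTER_CUBIC)]);cv2.imwrite("pics/f.png",o)
E
```

```text
now a=-4.70 b=-0.00 z=131.18 [-0.001  0.063] [-0.788  0.292  6.   ] [-0.004  0.299  0.009] 20.92
130.5 a=-4.56 b=-0.02 z=131.22 [-0.001  0.063] [-6.335 -1.22   6.227] [-0.079  1.329 -0.012] 21.81
130.0 a=-4.57 b=-0.01 z=131.01 [-0.001  0.063] [-8.057 -0.008  8.072] [-0.076  1.405 -0.074] 22.31
129.5 a=-4.50 b=-0.02 z=131.03 [-0.001  0.063] [-8.288 -0.567 11.379] [-0.12   1.672 -0.028] 22.81
129.0 a=-4.49 b=-0.02 z=131.00 [-0.001  0.063] [-9.116 -0.463 15.583] [-0.092  1.906 -0.022] 23.31
hold a=-4.49 b=-0.01 z=131.03 [-0.001  0.063] [-9.022 -0.103 14.829] [-0.121  1.945 -0.03 ] 23.81
28.135983613368094
```

View pics/f.png

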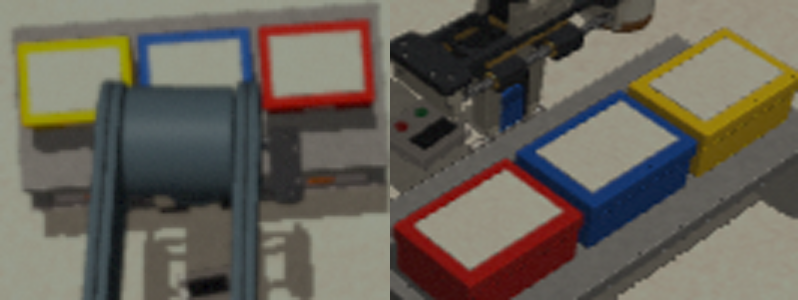

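The TCP height stays at 131.0 while the force rises from 8 to 15 N. That is rigid floor contact, with no slip and the boxes undisturbed. Handing in.

```bash
python3 -c "
from m import *
st('final'); robot.hand_in()"
```

```text
final a=-4.50 b=-0.01 z=131.03 [-0.001  0.063] [-9.607 -1.461 14.893] [-0.122  1.856 -0.03 ] 23.91
the job is handed in; nothing more can be done
```

The blue label holder is home in the middle bay, in front of the blue tip box with its card facing out. I handed the job in at about 24 s with the gripper still pressing it down.

- **Touch:** I lifted the holder from the stand and touched its back to the shelf face, about 80 mm above the table and clear of the lip. The first touch was uneven towards one end. I turned the holder by 0.01 rad and touched again, and the contact was then balanced to within about 9 mm of the middle.
- **Slide home:** I slid it down in light contact with the face. The spring was first touched at tool height of about 140.8 mm, and the floor was met at 131.0 mm, matching the expected 10 mm of travel.
- **Last checks:** The tool height stayed at 131.0 mm while the push rose from about 8 to 15 N, so it is on the rigid floor. The grip still read 28 mm, the tab's width, so it had not slipped. In the last pictures the boxes look unmoved.
- **Less certain:**
  - The first touch stopped early at a very low force, so I repeated it.
  - The cameras disagreed by about 2 mm on where the holder stood, so I relied on contact for the final fit.
  - Flatness in the up-down tilt was checked only from a picture, which showed about 0.007 rad.
  - I did not look at the stand or the other holders again after lifting the blue one out.

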